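# Clear a setting jig and hold a square home in its corner

## Robot

A 6-joint arm with a two-finger parallel gripper is mounted at the origin on a cart in front of the work surface, level with it; the furniture and walls round the work are solid. World frame = base frame: x ahead of the robot, y to its left, z up, the work surface at z = 0. Lengths are in mm, angles in degrees, forces in N, time in s.
With the tool pointing down it reaches from about 200 to 875 mm from the base axis. Payload 3.4 kg.
Tool frame: the origin (TCP) lies at the centre of the arm's flange, where the gripper is bolted on; the fingertips stand 199 mm ahead of it and the grasp point (between the pads) lies manip.hold_point_z ahead of it (manip.hold_point_z is the distance from the TCP to the grasp point, in mm); y points along the fingers, x is the direction in which the jaws open and shut, and the axes are right-handed (so a half turn about y gives the same grasp; the last joint's range is limited). The gripper opens to 94 mm and grips with 3 to 60 N. Pads are 16 mm wide; open, the fingers measure 119 mm over their backs; the gripper's body (75 mm by 177 mm) begins 78 mm behind the grasp point.
Start: joints at [60.676, 15.808, 86.224, -0, 77.962, -6.933], TCP at [219.045, 531.661, 404.693] pointing down, gripper open.
Joint ranges: [-165.64, 165.64], [-43.16, 119.46], [12.63, 154.43], [-67.54, 247.53], [6.08, 155.33], [-154.97, 154.97]. Speed limits (degrees/s): [147.25, 147.25, 180, 180, 180, 180].

## Interface

Orientations are given as a 3x3 rotation matrix whose columns are the frame's x, y, z axes.
In Python, from station import manip, viewer, silhouettes gives the robot as it stands.
- The arm moves only by the tool arm_command, never from a script. Its argument "plan" is text: rows parted by semicolons, each of 5 numbers parted by spaces: the finger opening in m, from 0 to 0.094, then the shift along the world's x, y, z in m, then the turn about the world's z in rad. A call has exactly 5 rows; each row is the pose to reach, as a shift and turn from the pose commanded when the call began; what a row does not reach only later rows make up. A row lasts 1/10 s, in which the tool goes at most 50 mm and 8.59 degrees, less where a joint would pass 70% of its speed; a pose out of reach is approached as far as the arm can. A call with a gripper value outside its range is refused whole. The fingers move at their own pace and stop on an object; "newtons" is the grip in N (left out, the last holds). Time passes only in rows, so rows that repeat a pose let the fingers close, or fill a call up. It gives the time, the measured TCP pose, the force and the opening at its end, in the units of the state.
- manip.get_obs(): the state, without advancing time (a new reading comes with each control period).
- viewer.camera(name): name is "scene" or "top" or "wrist"; returns a dict with "image" (384x512x3 uint8, red, green, blue), "camera_matrix" (3x3 intrinsics, pixels), "rvec" (rotation vector, rad) and "tvec" (3), from world to camera coordinates, as OpenCV has them. Camera axes: x right, y down, z forward; pixel columns grow to the right and rows downward; lengths in mm; the calibration is good to about 2 mm. A picture is of the moment at which its call begins. There is no depth.
- manip.close_job(): hands the job in, once; it reports no verdict.
Trained networks look in a picture, given as the dict that the camera call returned (one of the last four; its "shot" number tells which), for a name from the list of things; names that differ only in an ending like _2 or _b are one class to them, and where a whole thing is asked for, a point or a joint stands for the part that bears it (a point fixed in the world has none). Each returns a list of dicts, best first, with "p" (0 to 1); they miss things now and then, are a little off and sometimes report something else, mostly with a low value. They report only what shows in the picture. A call takes as long as a camera call. They do not tell look-alikes from the thing itself.
- silhouettes(thing, picture): "mask" (384x512 bool, what is visible of it) and "point" ([column, row] in pixels, amid what is visible of it).
The state is a dict: "time": time; "joint_pos": joint angles; "qd": joint speeds; "tau": joint torques, N m; "ee_pos": TCP position; "ee_rot": TCP orientation; "ft_force": force on the tool from outside, world axes, zero at the start; "moment": the same for the moment, N m; "gripper_width": finger opening in mm.
Only numpy, scipy, OpenCV 4.12 (cv2) and the standard library are available. Lean on these libraries where they do the work, as an engineer would, in place of code of your own. Each camera call takes 0.05 s, during which the arm holds its last target.

## Task

Pick up the blue scraper block and wipe the three red plastic chips off the grey jig plate onto the bench with it, then stand the scraper back on the bench clear of the plate. Then take the steel square by its black grip, lay it flat on the plate and push it into the corner of the two aluminium fences until its outer faces bear fully on both; finish while still gripping it and pressing it firmly there, without letting go. Touch the chips with nothing but the scraper, and leave the beaker, tape roll and vial where they are.

Things in the scene. Friction and masses are not known exactly. Their poses are not given: they have to be found in the camera images.
- jig: Fixed grey square plate, 170 x 170 mm, 15 mm thick, lying on the bench. Origin: centre of its underside. Two aluminium fences, 15 mm thick and 20 mm high above the plate's top, stand on its +x edge (far fence, whole edge) and its +y edge (left fence). Its -x and -y edges are open. Plate and fences are waxed and slippery (friction about 0.2). Its yaw varies by up to 0.35 rad.
- jig_corner (a point): The inside corner of the two fences, on the plate's top (15 mm over the bench), at (70, 70, 15) mm in the jig's frame. Axes as the jig's: the far fence's inner face is the plane x = 0 here, the left fence's is y = 0; the plate extends 155 mm to -x and to -y from here.
- fence_far: The far aluminium fence, 15 x 170 x 20 mm, rigid; origin: centre of its underside; its inner face looks along the jig's -x, 7.5 mm from the origin.
- fence_left: The left aluminium fence, 155 x 15 x 20 mm, rigid; origin: centre of its underside; its inner face looks along the jig's -y, 7.5 mm from the origin.
- square: Loose steel square, 0.2 to 0.45 kg, lying flat on the bench. Two legs 120 mm long, 16 mm wide, 16 mm high meet in a right angle; a low diagonal brace joins the legs and carries the black grip. Origin: underside, below the grip. Its flat outer faces are the planes x = +60 mm (spans y = -60 to +60) and y = +60 mm (spans x = -60 to +60) of its own frame, so its axes match the jig's when it is seated. When seated its origin lies 60 mm in -x and 60 mm in -y from jig_corner.
- square_grip (a point): Centre of the square's black upright grip bar, 26 mm over its underside (the bar reaches from 4 to 48 mm up). The bar is 20 mm thick along the direction (+1, +1) of the square's frame (towards its outer corner) and 60 mm long along (-1, +1). Axes as the square's. The bar's flat sides are free for 40 mm to the inside of the legs and wholly free on the other side.
- square_corner (a point): Outer corner of the square at its underside, at (60, 60, 0) mm in the square's frame (slightly cut away in the metal itself). Axes as the square's.
- scraper: Loose blue scraper block, 0.1 to 0.2 kg, standing on the bench: foot 22 mm thick (its x) and 110 mm wide (its y), 32 mm high, with a grip bar above it to 74 mm. Origin: centre of its underside.
- scraper_grip (a point): Centre of the scraper's grip bar, 54 mm over its underside; the bar is 18 mm thick along the scraper's x and 70 mm long along its y, from 32 to 74 mm up. Axes as the scraper's.
- chip_a_mid (a point): Centre of one of three loose red plastic chips, 12 x 9 x 8 mm, 10 g, lying 8 mm high on the jig plate, any yaw; all lie between -45 and +22 mm in x and between -45 and +25 mm in y of the jig's frame (their centres). Centre is 19 mm over the bench on the plate, 4 mm or so when it has dropped to the bench.
- chip_b_mid (a point): Centre of one of three loose red plastic chips, 12 x 9 x 8 mm, 10 g, lying 8 mm high on the jig plate, any yaw; all lie between -45 and +22 mm in x and between -45 and +25 mm in y of the jig's frame (their centres). Centre is 19 mm over the bench on the plate, 4 mm or so when it has dropped to the bench.
- chip_c_mid (a point): Centre of one of three loose red plastic chips, 12 x 9 x 8 mm, 10 g, lying 8 mm high on the jig plate, any yaw; all lie between -45 and +22 mm in x and between -45 and +25 mm in y of the jig's frame (their centres). Centre is 19 mm over the bench on the plate, 4 mm or so when it has dropped to the bench.
- chip_a: The same chip as chip_a_mid; origin: centre of its underside.
- chip_b: The same chip as chip_b_mid; origin: centre of its underside.
- chip_c: The same chip as chip_c_mid; origin: centre of its underside.
- beaker: Bystander: small glass beaker, 56 x 59 x 70 mm, standing behind and right of the jig. Origin: centre of its underside.
- tape_roll: Bystander: roll of tan tape, 100 mm across, 25 mm high, lying flat left of the jig. Origin: centre of its underside.
- vial: Bystander: small clear vial with white cap, 27 x 27 x 55 mm, standing behind the jig. Origin: centre of its underside.
Not all that is in view belongs to the job. What is meant by the scraper is not turquoise, and is the smaller of those in its own colour.

How it is judged (in metres and radians):
On the way:
1. all three chips have been wiped off the plate onto the bench, the scraper still in the grip (height (world z) of each of chip_a_mid, chip_b_mid, chip_c_mid below 0.013 m and contact force between the fingers and scraper above 1 N), for 0.1 s.
At the end, for the whole second after the job is handed in: Chips on the bench (centres under 13 mm); scraper released on the bench clear of the plate; square flat on the plate (4 mm, 0.04 rad), its corner within 3 mm in x and y of the fences' corner and turned within 0.03 rad, gripped with over 2 N, pressing each fence with over 1.5 N, still (height (world z) of each of chip_a_mid, chip_b_mid, chip_c_mid below 0.013 m and height (world z) of scraper_grip below 0.062 m and contact force between the fingers and scraper below 0.1 N and linear speed of scraper below 0.02 m/s and contact force between scraper and jig below 0.1 N and x of square_corner in the frame of jig_corner between -0.003 and 0.003 m and y of square_corner in the frame of jig_corner between -0.003 and 0.003 m and z of square_corner in the frame of jig_corner below 0.004 m and angle between the x axis of square_corner and the x axis of jig_corner, either way round below 0.03 rad and angle between the z axis of square_corner and the z axis of jig_corner, either way round below 0.04 rad and contact force between square and fence_far above 1.5 N and contact force between square and fence_left above 1.5 N and contact force between the fingers and square above 2 N and linear speed of square below 0.01 m/s); the arm keeps its last pose, push and grip.
It fails at once if a chip was touched by the fingers or by the square (contact force between any of the fingers, square and chip_a above 0.5 N or contact force between any of the fingers, square and chip_b above 0.5 N or contact force between any of the fingers, square and chip_c above 0.5 N).
It fails at once if a bystander was displaced by more than 25 mm (distance of any of beaker, tape_roll, vial from where it was at the start of the episode above 0.025 m).
It also fails if it takes over 64 s, if anything falls off the work surface, if the arm or the gripper's body presses on something with over 40 N, if the wrist force passes 120 N, or if a joint passes its speed limit or range.

## Working session

There is one attempt and no reset: what is moved stays moved. The work goes in short steps, Python scripts to look and compute and a tool call to move; the robot and the scene stay as the last step left them, time stands still between calls to the robot, and variables do not carry over. Pictures are saved under pics/ and viewed, and the job is handed in when it is done.

Besides the shell and the picture viewer there is one more tool, called after "Emit:" by a JSON object that holds its "fn" and its "kwargs". arm_command: Moves the arm, as the interface text tells. Its arguments: {"type":"object","properties":{"plan":{"type":"string"},"newtons":{"type":"number"}},"required":["plan"]}

```bash
mkdir -p pics; ls; python3 - <<'E'
from station import manip, viewer, silhouettes
import cv2,numpy as np
o=manip.get_obs(); print(o, manip.hold_point_z)
for n in ["scene","top","wrist"]:
    c=viewer.camera(n); cv2.imwrite(f"pics/{n}0.png",c["image"][:,:,::-1])
    print(n,c["camera_matrix"],c["rvec"],c["tvec"],c["shot"])
E
```

```text
pics
{'time': 0.0, 'joint_pos': array([ 6.06755228e+01,  1.58462693e+01,  8.62938318e+01, -9.93814414e-04,
        7.79611824e+01, -6.93296256e+00]), 'qd': array([ 0.07882067,  0.0701124 ,  0.0618219 , -0.02496408,  0.0257817 ,
       -0.05136102]), 'tau': array([ 8.88774994e-04, -4.04587519e+01, -2.37233555e+01,  7.06036133e-02,
        3.43709439e-02, -1.56249357e-04]), 'ee_pos': array([218.94334792, 531.45910248, 403.82754724]), 'ee_rot': array([[ 3.80929343e-01, -8.50964523e-04, -9.24603759e-01],
       [ 9.24602482e-01, -1.54952159e-03,  3.80930242e-01],
       [-1.75685160e-03, -9.99998437e-01,  1.96545671e-04]]), 'ft_force': array([ 0.08054887,  0.6772247 , -1.22042967]), 'moment': array([-0.01119902,  0.00078086, -0.00341056]), 'gripper_width': 93.87613480852188} 180.4
scene [[488.91624267   0.         258.78513569]
 [  0.         488.91624267 197.50961416]
 [  0.           0.           1.        ]] [ 2.1585262  -1.60031988  0.4253509 ] [-128.36729159  524.43692498 1142.11246187] 1
top [[377.73779969   0.         258.34365314]
 [  0.         377.73779969 191.74481246]
 [  0.           0.           1.        ]] [ 2.2031919  -2.2356349   0.06335985] [  33.42656215  558.56492253 1142.15092632] 2
wrist [[264.88050414   0.         254.0982786 ]
 [  0.         264.88050414 193.1971564 ]
 [  0.           0.           1.        ]] [-2.43809188 -1.63306098 -0.19639397] [-573.36593374  -25.33181909  390.53490682] 3
```

View pics/scene0.png

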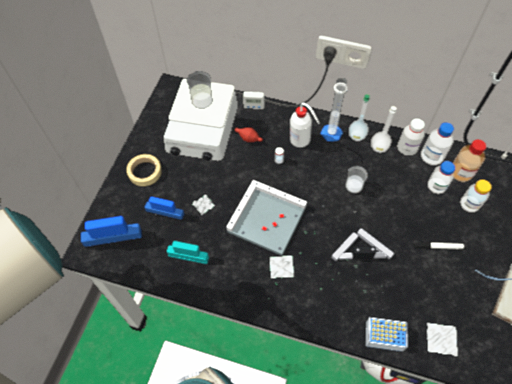

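View pics/top0.png

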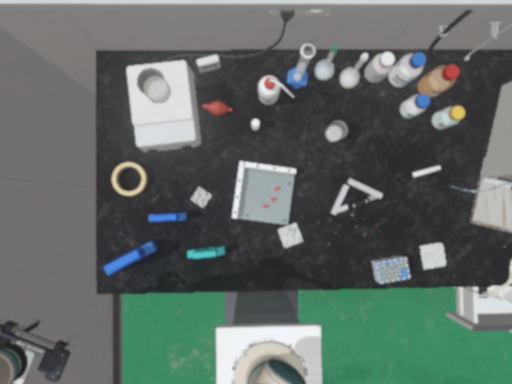

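View pics/wrist0.png

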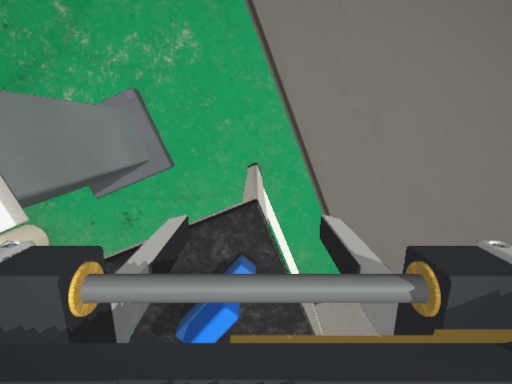

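```bash
cat > h.py <<'E'
from station import manip, viewer, silhouettes
import cv2,numpy as np
from scipy.optimize import minimize
def proj(c,P):
    p,_=cv2.projectPoints(np.asarray(P,float).reshape(-1,3),c["rvec"],c["tvec"],c["camera_matrix"],None); return p[:,0]
def ray(c,uv,z):
    R,_=cv2.Rodrigues(np.asarray(c["rvec"],float)); K=c["camera_matrix"]
    d=R.T@np.linalg.inv(K)@np.array([uv[0],uv[1],1.]); o=-R.T@np.asarray(c["tvec"]).ravel()
    return o+d*(z-o[2])/d[2]
def box(x0,x1,y0,y1,z0,z1): return np.array([[x,y,z] for x in(x0,x1) for y in(y0,y1) for z in(z0,z1)],float)
s2=np.sqrt(.5)
gb=np.array([[a*s2-b*s2,a*s2+b*s2,z] for a in(-10,10) for b in(-30,30) for z in(4,48)])
MODEL={"jig":[box(-85,85,-85,85,0,15),box(70,85,-85,85,15,35),box(-85,70,70,85,15,35)],
"square":[box(44,60,-60,60,0,16),box(-60,60,44,60,0,16),gb],
"scraper":[box(-11,11,-55,55,0,32),box(-9,9,-35,35,32,74)],
"chip":[box(-6,6,-4.5,4.5,0,8)]}
def xf(p,pts,z=0):
    c,s=np.cos(p[2]),np.sin(p[2]); q=np.array(pts,float)
    return np.c_[p[0]+c*q[:,0]-s*q[:,1],p[1]+s*q[:,0]+c*q[:,1],q[:,2]+z]
SS=4
def render(c,name,p,z=0):
    m=np.zeros((384*SS,512*SS),np.uint8)
    for b in MODEL[name]:
        u=(proj(c,xf(p,b,z))+.5)*SS
        cv2.fillConvexPoly(m,cv2.convexHull(np.round(u).astype(np.int32)),255)
    return cv2.resize(m,(512,384),interpolation=cv2.INTER_AREA)/255.
def fit(name,cams,masks,p0,z=0,ps=(15,15,.15)):
    def cost(p):
        t=0
        for c,m in zip(cams,masks):
            r=cv2.GaussianBlur(render(c,name,p,z),(0,0),1); g=cv2.GaussianBlur(m.astype(float),(0,0),1)
            t+=((r-g)**2).sum()/m.sum()
        return t
    best=None
    sim=np.array([p0]+[np.array(p0)+np.eye(3)[i]*ps[i] for i in range(3)])
    for k in range(3):
        r=minimize(cost,sim[0],method="Nelder-Mead",options=dict(initial_simplex=sim,xatol=.02,fatol=1e-6))
        sim=np.array([r.x]+[r.x+np.eye(3)[i]*ps[i]*(-.3)**(k+1) for i in range(3)])
    return r.x,r.fun
def pose():
    o=manip.get_obs(); R=o["ee_rot"]; return o, np.degrees(np.arctan2(R[1,0],R[0,0]))
def overlay(c,items,fn,crop=None,k=2):
    im=cv2.resize(c["image"][:,:,::-1],None,fx=k,fy=k,interpolation=cv2.INTER_CUBIC)
    for name,p,z in items:
        for b in MODEL[name]:
            u=(proj(c,xf(p,b,z))+.5)*k
            cv2.polylines(im,[cv2.convexHull(np.round(u).astype(np.int32))],True,(0,255,0) ,1)
    if crop: x0,x1,y0,y1=crop; im=im[y0*k:y1*k,x0*k:x1*k]
    cv2.imwrite(fn,im)
E
python3 - <<'E'
from h import *
S=viewer.camera("scene");T=viewer.camera("top")
for n in ["jig","square","scraper","chip_a","beaker","tape_roll","vial","square_grip","scraper_grip","fence_far","fence_left"]:
    for nm,c in (("S",S),("T",T)):
        print(n,nm,[(round(d["p"],2),np.round(d["point"]),d["mask"].sum()) for d in silhouettes(n,c)])
import pickle
pickle.dump((S,T),open("c0.pkl","wb"))
E
```

```text
jig S [(0.6, array([264., 217.]), np.int64(3489)), (0.51, array([161., 210.]), np.int64(588)), (0.17, array([145., 177.]), np.int64(445))]
jig T [(0.65, array([262., 191.]), np.int64(3162))]
square S [(0.71, array([368., 250.]), np.int64(920))]
square T [(0.72, array([351., 204.]), np.int64(665))]
scraper S [(0.94, array([163., 207.]), np.int64(555)), (0.89, array([109., 232.]), np.int64(1439)), (0.84, array([188., 252.]), np.int64(615)), (0.68, array([278., 156.]), np.int64(116))]
scraper T [(0.86, array([168., 216.]), np.int64(275)), (0.73, array([204., 252.]), np.int64(306))]
chip_a S []
chip_a T [(0.4, array([256., 124.]), np.int64(56))]
beaker S [(0.92, array([353., 178.]), np.int64(399))]
beaker T [(0.75, array([338., 129.]), np.int64(348))]
tape_roll S [(0.91, array([147., 179.]), np.int64(538))]
tape_roll T [(0.6, array([121., 175.]), np.int64(515))]
vial S [(0.42, array([161., 209.]), np.int64(559)), (0.4, array([279., 154.]), np.int64(97))]
vial T [(0.61, array([255., 125.]), np.int64(68))]
square_grip S [(0.78, array([363., 249.]), np.int64(939)), (0.37, array([263., 216.]), np.int64(3436))]
square_grip T [(0.73, array([355., 197.]), np.int64(556))]
scraper_grip S [(0.93, array([185., 253.]), np.int64(541)), (0.62, array([160., 211.]), np.int64(568))]
scraper_grip T [(0.9, array([206., 251.]), np.int64(334)), (0.77, array([130., 258.]), np.int64(612)), (0.64, array([269., 167.]), np.int64(346)), (0.61, array([167., 215.]), np.int64(277))]
fence_far S [(0.79, array([280., 195.]), np.int64(440))]
fence_far T [(0.71, array([268., 167.]), np.int64(308))]
fence_left S [(0.65, array([240., 208.]), np.int64(361)), (0.22, array([264., 212.]), np.int64(3523))]
fence_left T [(0.76, array([238., 188.]), np.int64(265))]
```

```bash
python3 - <<'E'
from h import *
S=viewer.camera("scene");T=viewer.camera("top")
def mk(n,c,near):
    d=min(silhouettes(n,c),key=lambda d:np.hypot(*(np.array(d["point"])-near))); return d["mask"]
for n,sp,tp,z,y0 in [("jig",(264,217),(262,191),0,-.09),("square",(366,250),(353,200),0,-.42),("scraper",(163,208),(168,216),0,0)]:
    p0=np.r_[ray(T,tp,15)[:2],y0]
    mS,mT=mk(n,S,sp),mk(n,T,tp)
    for l,cc,mm in (("both",[S,T],[mS,mT]),("S",[S],[mS]),("T",[T],[mT])):
        p,f=fit(n,cc,mm,p0); print(n,l,np.round(p,3),round(f,3))
        if l=="both": overlay(S,[(n,p,0)],f"pics/ovS_{n}.png",(80,400,140,300)) ; overlay(T,[(n,p,0)],f"pics/ovT_{n}.png",(80,400,140,300))
for c in (S,T):
    h=cv2.cvtColor(c["image"],cv2.COLOR_RGB2HSV)
    m=(((h[...,0]<8)|(h[...,0]>172))&(h[...,1]>110)&(h[...,2]>90)).astype(np.uint8)
    n,l,st,ce=cv2.connectedComponentsWithStats(m)
    for s,q in zip(st[1:],ce[1:]):
        if s[4]>3: print(q,s[4],np.round(ray(c,q,19)))
E
```

```text
jig both [ 5.5484e+02  1.1197e+01 -1.5300e-01] 0.014
jig S [ 5.53857e+02  1.16900e+01 -1.52000e-01] 0.007
jig T [ 5.55939e+02  1.03920e+01 -1.58000e-01] 0.004
square both [ 5.20167e+02 -2.73100e+02 -4.59000e-01] 0.245
square S [ 5.18862e+02 -2.71387e+02 -4.72000e-01] 0.099
square T [ 5.20821e+02 -2.73903e+02 -4.61000e-01] 0.133
scraper both [4.88939e+02 2.98468e+02 3.20000e-02] 0.041
scraper S [4.87020e+02 2.99194e+02 2.10000e-02] 0.006
scraper T [4.89682e+02 2.97774e+02 3.20000e-02] 0.012
[300.81395349 111.3372093 ] 86 [954.  14.  19.]
[248.09578544 134.04597701] 261 [817. 150.  19.]
[477.30243902 146.8097561 ] 205 [ 975. -543.   19.]
[468.5 169.5] 14 [ 882. -524.   19.]
[281.  215.5] 16 [568. -27.  19.]
[274.27777778 223.83333333] 18 [537. -16.  19.]
[263.8125 228.0625] 16 [515.   8.  19.]
[386.64615385 376.58461538] 65 [ 220. -388.   19.]
[450.54347826  72.03478261] 230 [ 920. -574.   19.]
[268.6097561   84.12195122] 41 [886. -11.  19.]
[217.41825095 107.50570342] 263 [816. 146.  19.]
[272.5 198.5] 4 [538. -17.  19.]
[264.8 205.6] 5 [517.   7.  19.]
```

View pics/ovS_square.png

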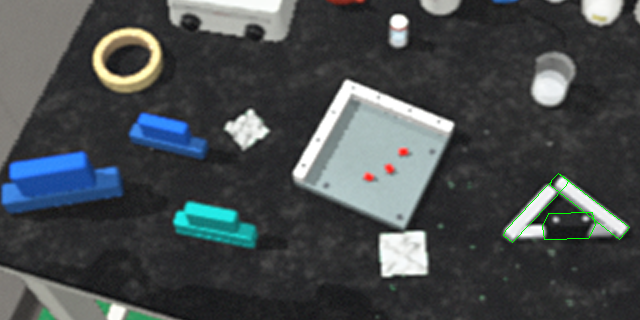

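View pics/ovS_scraper.png

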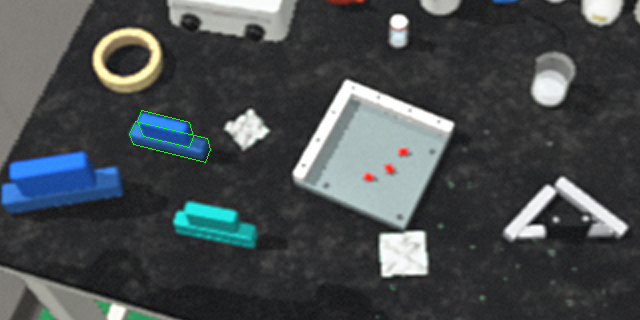

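Emit:
{"fn": "arm_command", "kwargs": {"plan": "0.07 0.027 -0.0233 -0.007 -0.1148; 0.07 0.054 -0.0466 -0.014 -0.2296; 0.07 0.081 -0.07 -0.021 -0.3444; 0.07 0.108 -0.0932 -0.028 -0.4592; 0.07 0.135 -0.1165 -0.035 -0.574", "newtons": 30}}

```text
time: 2.25
ee_pos: [354.9, 414.2, 369.6]
ee_rot: [[0.824, 0.0, -0.566], [0.566, 0.0, 0.824], [0.001, -1.0, 0.0]]
ft_force: [0.4, 0.3, -0.2]
gripper_width: 69.8
```

Emit:
{"fn": "arm_command", "kwargs": {"plan": "0.07 0.027 -0.0233 -0.007 -0.1148; 0.07 0.054 -0.0466 -0.014 -0.2296; 0.07 0.081 -0.07 -0.021 -0.3444; 0.07 0.108 -0.0932 -0.028 -0.4592; 0.07 0.1348 -0.1165 -0.035 -0.574"}}

```text
time: 2.75
ee_pos: [489.9, 297.6, 334.5]
ee_rot: [[1.0, 0.0, -0.027], [0.027, 0.0, 1.0], [0.0, -1.0, 0.0]]
ft_force: [0.3, 0.9, -0.7]
gripper_width: 70.1
```

```bash
python3 - <<'E'
from h import *
W=viewer.camera("wrist"); cv2.imwrite("pics/w1.png",W["image"][:,:,::-1])
o,y=pose(); print(o["ee_pos"],y)
for d in silhouettes("scraper",W):
    print(d["p"],d["point"],d["mask"].sum(),fit("scraper",[W],[d["mask"]],(488.5,298.5,.03)))
E
```

```text
[493.56739459 294.59236321 333.31087927] 1.2371616337613838
0.93 [156.4, 245.1] 680 (array([4.96830237e+02, 2.55815856e+02, 8.95741918e-02]), np.float64(3.530071953459399))
0.75 [119.7, 72.6] 11363 (array([4.96830237e+02, 2.55815856e+02, 8.95741918e-02]), np.float64(1.1379266280263085))
0.66 [252.5, 191.5] 1942 (array([4.87744798e+02, 2.95611000e+02, 4.34112244e-02]), np.float64(0.00686367468082606))
```

View pics/w1.png

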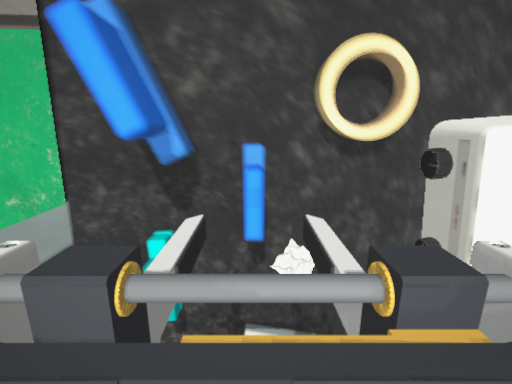

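```bash
python3 - <<'E'
from h import *
o,y=pose(); print(o["time"],o["ee_pos"],y)
W=viewer.camera("wrist")
W=viewer.camera("wrist")
o,y=pose(); print(o["time"],o["ee_pos"],y)
for d in silhouettes("scraper",W):
    if abs(d["point"][0]-252)<15: print(d["p"],fit("scraper",[W],[d["mask"]],(488.5,298.5,.03)))
E
```

```text
2.85 [491.64300612 296.17672477 333.63796352] 1.5325736375512635
2.95 [489.12871926 298.23247943 334.39836718] 1.7842184934128311
0.9 (array([4.88080431e+02, 2.95631070e+02, 4.51296732e-02]), np.float64(0.007244518640064446))
```

Emit:
{"fn": "arm_command", "kwargs": {"plan": "0.07 0 -0.001 -0.025 0.003; 0.07 0 -0.001 -0.05 0.005; 0.07 0 -0.001 -0.075 0.005; 0.07 0 -0.001 -0.092 0.005; 0.07 0 -0.001 -0.1 0.005"}}

```text
time: 3.5
ee_pos: [487.2, 298.6, 233.5]
ee_rot: [[0.999, -0.002, -0.039], [0.039, -0.001, 0.999], [-0.002, -1.0, -0.001]]
ft_force: [0.0, 0.2, -0.5]
gripper_width: 70.0
```

Emit:
{"fn": "arm_command", "kwargs": {"plan": "0.01 0 0 0 0; 0.01 0 0 0 0; 0.01 0 0 0 0; 0.01 0 0 0 0; 0.01 0 0 0 0", "newtons": 30}}

```text
time: 4.0
ee_pos: [489.0, 297.7, 235.4]
ee_rot: [[0.999, 0.001, -0.037], [0.037, 0.001, 0.999], [0.001, -1.0, 0.0]]
ft_force: [-0.2, -0.0, -0.6]
gripper_width: 33.3
```

```bash
python3 - <<'E'
from h import *
W=viewer.camera("wrist"); cv2.imwrite("pics/w2.png",W["image"][:,:,::-1])
o,y=pose(); print(o["ee_pos"],y,o["gripper_width"],o["ft_force"])
E
```

```text
[488.98798014 297.67050385 235.23217262] 2.1131443196381148 29.302349403273155 [ 0.54452267  0.53086565 -0.58666098]
```

View pics/w2.png

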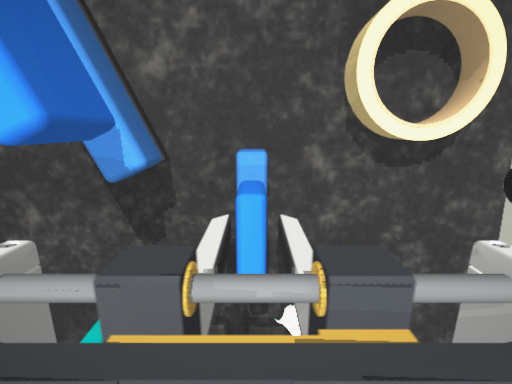

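Fingers straddle the bar and are closing (bar at columns 237–267, fingers at 200–310). Continue closing, then lift.

Emit:
{"fn": "arm_command", "kwargs": {"plan": "0.01 0 0 0 0; 0.01 0 0 0 0; 0.01 0 0 0 0; 0.01 0 0 0 0; 0.01 0 0 0 0", "newtons": 40}}

```text
time: 4.55
ee_pos: [488.8, 297.6, 234.8]
ee_rot: [[0.999, 0.0, -0.037], [0.037, -0.0, 0.999], [0.0, -1.0, -0.0]]
ft_force: [-0.8, -0.5, 1.7]
gripper_width: 17.8
```

Emit:
{"fn": "arm_command", "kwargs": {"plan": "0.01 0 0 0.01 0; 0.01 0 0 0.03 0; 0.01 0 0 0.055 0; 0.01 0 0 0.08 0; 0.01 0 0 0.09 0"}}

```text
time: 5.05
ee_pos: [489.4, 298.0, 327.3]
ee_rot: [[0.999, 0.004, -0.037], [0.037, 0.002, 0.999], [0.004, -1.0, 0.002]]
ft_force: [-0.0, 0.3, -2.0]
gripper_width: 17.6
```

```bash
python3 - <<'E'
from h import *
W=viewer.camera("wrist"); cv2.imwrite("pics/w3.png",W["image"][:,:,::-1])
o,y=pose(); print(o["ee_pos"],y,o["gripper_width"],o["ft_force"])
S=viewer.camera("scene"); cv2.imwrite("pics/s3.png",S["image"][:,:,::-1])
E
```

```text
[489.5669313  298.00910173 327.85880662] 2.122074566994178 18.004408854227073 [ 0.38050361 -0.04466377 -1.79094002]
```

View pics/s3.png

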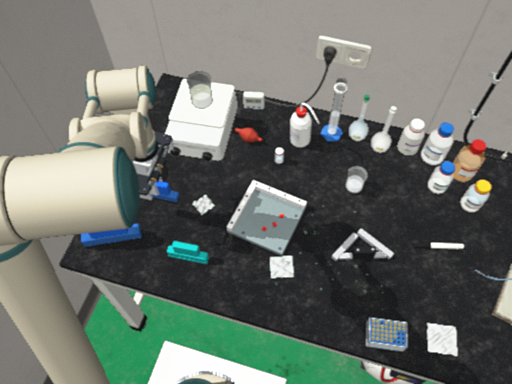

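View pics/w3.png

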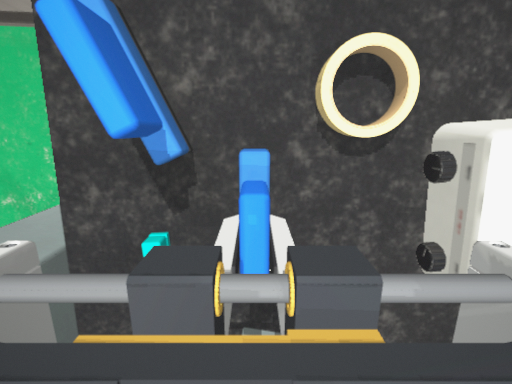

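Emit:
{"fn": "arm_command", "kwargs": {"plan": "0.01 0.006 -0.025 0 0.138; 0.01 0.012 -0.05 0 0.276; 0.01 0.018 -0.075 0 0.414; 0.01 0.0245 -0.1 0 0.552; 0.01 0.031 -0.125 0 0.69"}}

```text
time: 5.65
ee_pos: [519.5, 171.6, 323.0]
ee_rot: [[0.743, -0.003, -0.669], [0.669, -0.001, 0.743], [-0.003, -1.0, 0.002]]
ft_force: [0.7, 0.1, -1.7]
gripper_width: 17.9
```

Emit:
{"fn": "arm_command", "kwargs": {"plan": "0.01 0.006 -0.025 0 0.138; 0.01 0.012 -0.05 0 0.276; 0.01 0.018 -0.075 0 0.414; 0.01 0.0245 -0.1 0 0.552; 0.01 0.031 -0.125 0 0.69"}}

```text
time: 6.15
ee_pos: [550.5, 46.6, 323.0]
ee_rot: [[0.148, -0.003, -0.989], [0.989, 0.0, 0.148], [-0.0, -1.0, 0.003]]
ft_force: [0.6, 0.3, -1.6]
gripper_width: 17.7
```

Emit:
{"fn": "arm_command", "kwargs": {"plan": "0.01 0 0 -0.01 0; 0.01 0 0 -0.02 0; 0.01 0 0 -0.03 0; 0.01 0 0 -0.035 0; 0.01 0 0 -0.035 0"}}

```text
time: 6.65
ee_pos: [550.2, 48.5, 288.3]
ee_rot: [[0.152, -0.003, -0.988], [0.988, 0.0, 0.152], [-0.0, -1.0, 0.003]]
ft_force: [0.1, 0.0, -1.2]
gripper_width: 17.7
```

```bash
python3 - <<'E'
from h import *
W=viewer.camera("wrist"); cv2.imwrite("pics/w4.png",W["image"][:,:,::-1])
o,y=pose(); print(o["time"],o["ee_pos"],y,o["gripper_width"],o["ft_force"])
for d in silhouettes("jig",W): print(d["p"],d["point"],d["mask"].sum())
h=cv2.cvtColor(W["image"],cv2.COLOR_RGB2HSV)
m=(((h[...,0]<8)|(h[...,0]>172))&(h[...,1]>110)&(h[...,2]>90)).astype(np.uint8)
n,l,st,ce=cv2.connectedComponentsWithStats(m)
for s,q in zip(st[1:],ce[1:]):
    if s[4]>3:
        w=ray(W,q,19)[:2]-[555,11]; c,sn=np.cos(-.153),np.sin(-.153)
        print(q,s[4],"jig",np.round([c*w[0]+sn*w[1],-sn*w[0]+c*w[1]],1))
E
```

```text
6.7 [550.53373397  48.38109979 289.06079383] 81.23019368262992 17.963081972607487 [ 0.6073585  -0.03942487 -1.83872798]
0.86 [198.8, 176.7] 17521
[204.09375 173.5    ] 128 jig [-38.  -12.4]
[184.47368421 198.42857143] 133 jig [-13.4 -32.7]
[179.9375    230.4140625] 128 jig [ 19.9 -39.3]
```

View pics/w4.png

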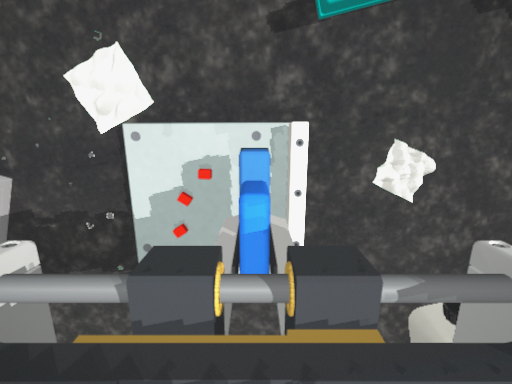

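Emit:
{"fn": "arm_command", "kwargs": {"plan": "0.01 0 0 -0.012 0; 0.01 0 0 -0.024 0; 0.01 0 0 -0.033 0; 0.01 0 0 -0.038 0; 0.01 0 0 -0.038 0"}}

```text
time: 7.25
ee_pos: [550.7, 47.6, 250.8]
ee_rot: [[0.153, -0.001, -0.988], [0.988, 0.0, 0.153], [-0.0, -1.0, 0.001]]
ft_force: [-0.1, 0.6, -1.4]
gripper_width: 17.7
```

```bash
python3 - <<'E'
from h import *
W=viewer.camera("wrist"); cv2.imwrite("pics/w5.png",W["image"][:,:,::-1])
o,y=pose(); print(o["time"],o["ee_pos"],y,o["gripper_width"],o["ft_force"])
E
```

```text
7.3 [550.88464864  47.60244107 251.29384073] 81.18098562103098 17.909558217636743 [ 0.55466519  0.05854352 -1.43948192]
```

View pics/w5.png

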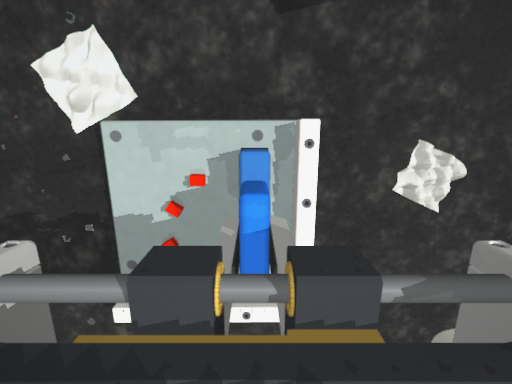

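Emit:
{"fn": "arm_command", "kwargs": {"plan": "0.01 -0.001 -0.008 0 0; 0.01 -0.003 -0.018 0 0; 0.01 -0.0045 -0.029 0 0; 0.01 -0.006 -0.04 0 0; 0.01 -0.0077 -0.05 0 0"}}

```text
time: 7.8
ee_pos: [543.0, -3.7, 251.8]
ee_rot: [[0.154, 0.0, -0.988], [0.988, -0.0, 0.154], [-0.0, -1.0, -0.0]]
ft_force: [-0.4, -1.1, -2.7]
gripper_width: 17.8
```

Emit:
{"fn": "arm_command", "kwargs": {"plan": "0.01 -0.0015 -0.01 0 0; 0.01 -0.003 -0.02 0 0; 0.01 -0.0045 -0.03 0 0; 0.01 -0.006 -0.04 0 0; 0.01 -0.0077 -0.05 0 0"}}

```text
time: 8.3
ee_pos: [535.3, -53.2, 251.7]
ee_rot: [[0.153, 0.0, -0.988], [0.988, 0.0, 0.153], [0.0, -1.0, -0.0]]
ft_force: [-0.2, -0.5, -1.0]
gripper_width: 17.5
```

Emit:
{"fn": "arm_command", "kwargs": {"plan": "0.01 -0.0015 -0.01 0 0; 0.01 -0.003 -0.02 0 0; 0.01 -0.0045 -0.03 0 0; 0.01 -0.0058 -0.038 0 0; 0.01 -0.0061 -0.04 0 0"}}

```text
time: 8.8
ee_pos: [529.3, -93.3, 251.7]
ee_rot: [[0.154, 0.0, -0.988], [0.988, -0.0, 0.154], [-0.0, -1.0, -0.0]]
ft_force: [-0.1, -0.8, -2.1]
gripper_width: 17.6
```

```bash
cat > red.py <<'E'
from h import *
def red(c,z=4):
    h=cv2.cvtColor(c["image"],cv2.COLOR_RGB2HSV)
    m=(((h[...,0]<8)|(h[...,0]>172))&(h[...,1]>110)&(h[...,2]>60)).astype(np.uint8)
    n,l,st,ce=cv2.connectedComponentsWithStats(m); r=[]
    for s,q in zip(st[1:],ce[1:]):
        if s[4]>3:
            W=ray(c,q,z)[:2]; w=W-[555,11]; cc,sn=np.cos(-.153),np.sin(-.153)
            if abs(w[0])<250 and abs(w[1])<300: print(np.round(q),s[4],np.round(W),"jig",np.round([cc*w[0]+sn*w[1],-sn*w[0]+cc*w[1]],1))
E
python3 - <<'E'
from red import *
o,y=pose(); print(o["time"],o["ee_pos"],y,o["gripper_width"],o["ft_force"])
for n in ("wrist","scene","top"):
    W=viewer.camera(n); cv2.imwrite(f"pics/{n}6.png",W["image"][:,:,::-1]); print(n);red(W)
E
```

```text
8.8 [529.2549044  -93.32066689 251.68077185] 81.13123767104094 17.620737036546505 [-0.06651453 -0.76420771 -2.07754394]
wrist
scene
top
```

View pics/wrist6.png

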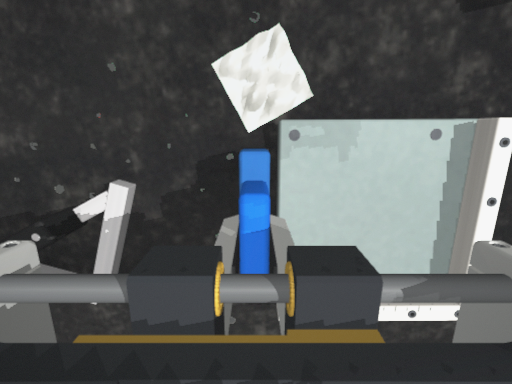

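View pics/scene6.png

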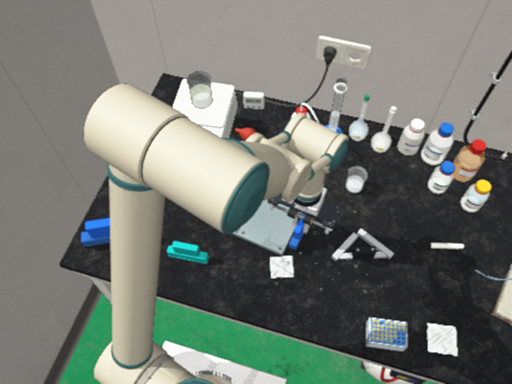

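Emit:
{"fn": "arm_command", "kwargs": {"plan": "0.01 0 0 0.01 0; 0.01 0 0 0.03 0; 0.01 0 0.01 0.055 0; 0.01 0 0.03 0.08 0; 0.01 0 0.05 0.09 0"}}

```text
time: 9.45
ee_pos: [530.0, -41.7, 345.0]
ee_rot: [[0.153, 0.005, -0.988], [0.988, -0.001, 0.153], [-0.0, -1.0, -0.005]]
ft_force: [0.0, 0.3, -1.3]
gripper_width: 17.8
```

```bash
python3 - <<'E'
from red import *
o,y=pose(); print(o["time"],o["ee_pos"],y,o["gripper_width"],o["ft_force"])
for n in ("wrist","scene"):
    W=viewer.camera(n); cv2.imwrite(f"pics/{n}7.png",W["image"][:,:,::-1]); print(n);red(W)
E
```

```text
9.45 [529.99535053 -41.69242085 345.00500701] 81.17537877409445 17.84396779788785 [ 0.03609664  0.34545599 -1.28685452]
wrist
[211. 167.] 122 [501. -91.] jig [ -38.2 -109. ]
[212. 189.] 114 [528. -95.] jig [ -10.1 -109.2]
[213. 208.] 112 [553. -99.] jig [  15.  -108.7]
scene
[303. 228.] 32 [554. -97.] jig [  15.6 -107.1]
[300. 236.] 34 [529. -94.] jig [  -9.7 -107.4]
[296. 244.] 37 [501. -90.] jig [ -37.7 -107.7]
```

View pics/wrist7.png

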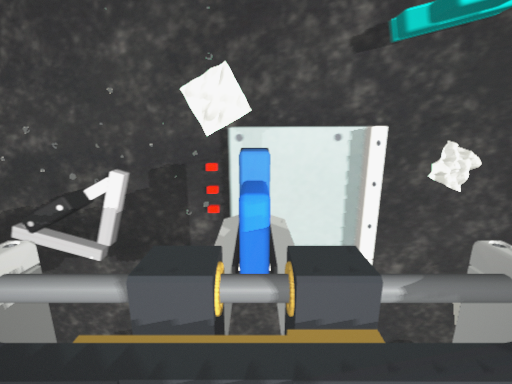

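View pics/scene7.png

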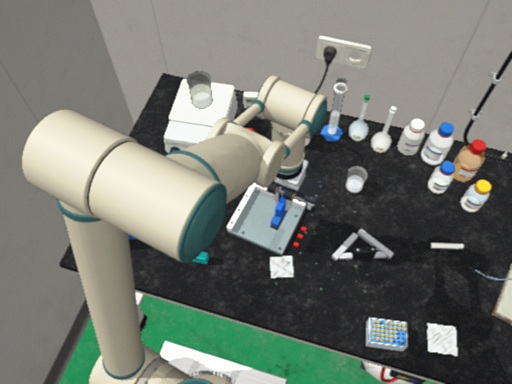

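Emit:
{"fn": "arm_command", "kwargs": {"plan": "0.01 -0.004 0.034 0 -0.138; 0.01 -0.008 0.068 0 -0.276; 0.01 -0.012 0.102 0 -0.414; 0.01 -0.016 0.136 0 -0.552; 0.01 -0.02 0.17 0 -0.69"}}

```text
time: 10.05
ee_pos: [509.0, 128.5, 341.4]
ee_rot: [[0.751, -0.001, -0.66], [0.66, -0.001, 0.751], [-0.001, -1.0, -0.0]]
ft_force: [0.2, -0.4, -1.9]
gripper_width: 17.8
```

Emit:
{"fn": "arm_command", "kwargs": {"plan": "0.01 -0.004 0.034 0 -0.138; 0.01 -0.008 0.068 0 -0.276; 0.01 -0.012 0.102 0 -0.414; 0.01 -0.016 0.136 0 -0.552; 0.01 -0.02 0.17 0 -0.69"}}

```text
time: 10.55
ee_pos: [489.1, 298.6, 341.3]
ee_rot: [[0.999, -0.0, -0.032], [0.032, -0.001, 0.999], [-0.0, -1.0, -0.001]]
ft_force: [0.1, -0.4, -1.9]
gripper_width: 17.6
```

Emit:
{"fn": "arm_command", "kwargs": {"plan": "0.01 0 0 -0.03 0; 0.01 0 0 -0.06 0; 0.01 0 0 -0.08 0; 0.01 0 0 -0.09 0; 0.01 0 0 -0.095 0"}}

```text
time: 11.05
ee_pos: [489.3, 297.3, 245.6]
ee_rot: [[0.999, -0.002, -0.037], [0.037, -0.001, 0.999], [-0.002, -1.0, -0.001]]
ft_force: [0.3, -0.4, -0.9]
gripper_width: 17.8
```

```bash
python3 - <<'E'
from red import *
W=viewer.camera("wrist"); cv2.imwrite(f"pics/w8.png",W["image"][:,:,::-1])
o,y=pose(); print(o["time"],o["ee_pos"],y,o["gripper_width"],o["ft_force"])
E
```

```text
11.1 [489.38008188 297.36638022 245.6175134 ] 2.115931238622838 17.7973105358089 [-0.72913308 -0.7817692  -2.49054413]
```

View pics/w8.png

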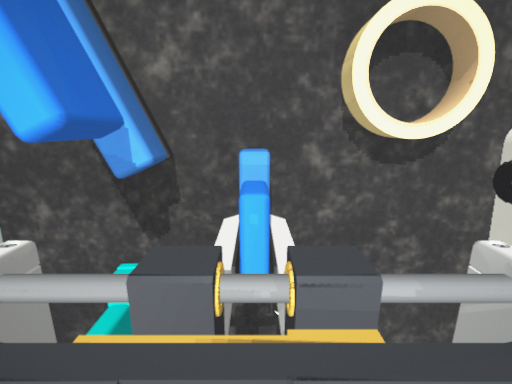

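Emit:
{"fn": "arm_command", "kwargs": {"plan": "0.01 0 0 -0.004 0; 0.01 0 0 -0.007 0; 0.01 0 0 -0.0095 0; 0.01 0 0 -0.0115 0; 0.01 0 0 -0.0115 0"}}

```text
time: 11.6
ee_pos: [489.3, 297.6, 235.2]
ee_rot: [[0.999, 0.0, -0.037], [0.037, -0.0, 0.999], [0.0, -1.0, -0.0]]
ft_force: [-0.4, 0.5, -1.6]
gripper_width: 17.7
```

Emit:
{"fn": "arm_command", "kwargs": {"plan": "0.03 0 0 0 0; 0.07 0 0 0 0; 0.07 0 0 0 0; 0.07 0 0 0 0; 0.07 0 0 0 0"}}

```text
time: 12.1
ee_pos: [489.4, 297.7, 235.3]
ee_rot: [[0.999, 0.0, -0.037], [0.037, 0.0, 0.999], [0.0, -1.0, 0.0]]
ft_force: [0.6, -0.3, 0.5]
gripper_width: 54.2
```

Emit:
{"fn": "arm_command", "kwargs": {"plan": "0.08 0 0 0 0; 0.08 0 0 0 0; 0.08 0 0 0.02 0; 0.08 0 0 0.06 0; 0.08 0 0 0.11 0"}}

```text
time: 12.6
ee_pos: [488.7, 297.3, 344.4]
ee_rot: [[0.999, -0.005, -0.037], [0.037, -0.002, 0.999], [-0.005, -1.0, -0.002]]
ft_force: [0.9, 0.9, -0.3]
gripper_width: 80.1
```

```bash
python3 - <<'E'
from red import *
W=viewer.camera("wrist"); cv2.imwrite(f"pics/w9.png",W["image"][:,:,::-1])
o,y=pose(); print(o["time"],o["ee_pos"],y,o["gripper_width"],o["ft_force"])
E
```

```text
12.65 [491.04037505 298.55627879 354.50901078] 2.126957028757079 79.8608109231253 [2.17980783 1.76082423 4.60805594]
```

View pics/w9.png

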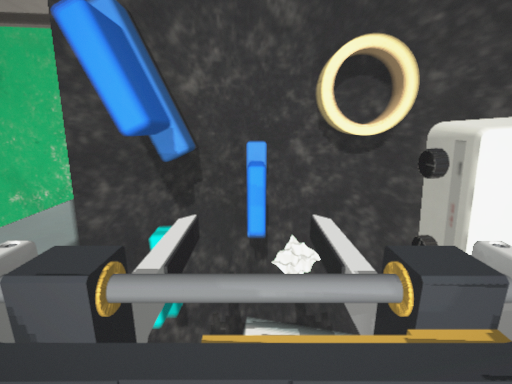

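Emit:
{"fn": "arm_command", "kwargs": {"plan": "0.08 0.002 -0.03 0 0.02; 0.08 0.004 -0.068 0 0.04; 0.08 0.006 -0.108 0 0.06; 0.08 0.008 -0.148 0 0.08; 0.08 0.01 -0.19 0 0.1"}}

```text
time: 13.15
ee_pos: [499.1, 106.4, 345.2]
ee_rot: [[0.99, 0.001, -0.138], [0.138, 0.0, 0.99], [0.001, -1.0, -0.0]]
ft_force: [-0.8, -0.9, 0.1]
gripper_width: 80.0
```

Emit:
{"fn": "arm_command", "kwargs": {"plan": "0.08 0.002 -0.04 0 0.02; 0.08 0.004 -0.08 0 0.04; 0.08 0.006 -0.12 0 0.06; 0.08 0.008 -0.16 0 0.08; 0.08 0.01 -0.2 0 0.1"}}

```text
time: 13.65
ee_pos: [509.1, -94.0, 345.2]
ee_rot: [[0.972, 0.001, -0.235], [0.235, -0.0, 0.972], [0.001, -1.0, -0.0]]
ft_force: [1.1, 0.4, 0.0]
gripper_width: 80.2
```

Emit:
{"fn": "arm_command", "kwargs": {"plan": "0.08 0.002 -0.04 0 0.02; 0.08 0.004 -0.08 0 0.04; 0.08 0.006 -0.12 0 0.06; 0.08 0.008 -0.155 0 0.08; 0.08 0.01 -0.18 0 0.088"}}

```text
time: 14.15
ee_pos: [519.2, -274.8, 345.0]
ee_rot: [[0.948, 0.0, -0.318], [0.318, -0.001, 0.948], [0.0, -1.0, -0.001]]
ft_force: [0.1, 0.3, 0.5]
gripper_width: 80.3
```

Emit:
{"fn": "arm_command", "kwargs": {"plan": "0.08 0 0 0 0; 0.08 0 0 0 0; 0.08 0 0 0 0; 0.08 0 0 0 0; 0.08 0 0 0 0"}}

```text
time: 14.65
ee_pos: [519.4, -271.2, 345.4]
ee_rot: [[0.947, 0.0, -0.321], [0.321, 0.0, 0.947], [0.0, -1.0, 0.0]]
ft_force: [-0.1, 0.6, -0.3]
gripper_width: 80.1
```

```bash
python3 - <<'E'
from red import *
W=viewer.camera("wrist")
o,y=pose(); print(o["time"],o["ee_pos"],y,o["gripper_width"],o["ft_force"])
for d in silhouettes("square",W):
    p,f=fit("square",[W],[d["mask"]],(520,-273,-.46)); print(d["p"],p,f)
    break
cv2.imwrite("pics/w10.png",W["image"][:,:,::-1])
m=d["mask"]; 
overlay(W,[("square",p,0)],"pics/w10o.png",None,1)
import pickle; pickle.dump((W,m),open("w10.pkl","wb"))
S=viewer.camera("scene"); cv2.imwrite("pics/s10.png",S["image"][:,:,::-1]); red(S)
E
```

```text
14.7 [ 519.4053634  -271.39419494  345.40027698] 18.691262015992855 80.34158279511249 [-0.34164811  0.69244216 -0.90027916]
0.98 [ 5.20526787e+02 -2.75816304e+02 -4.43928287e-01] 0.12384356870084914
[304. 229.] 21 [ 554. -101.] jig [  15.6 -110.5]
[300. 236.] 26 [528. -95.] jig [ -10.1 -109.3]
[296. 244.] 35 [501. -90.] jig [ -37.9 -108.2]
```

View pics/w10o.png

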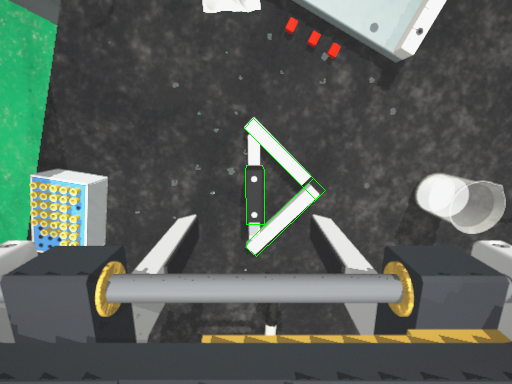

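View pics/s10.png

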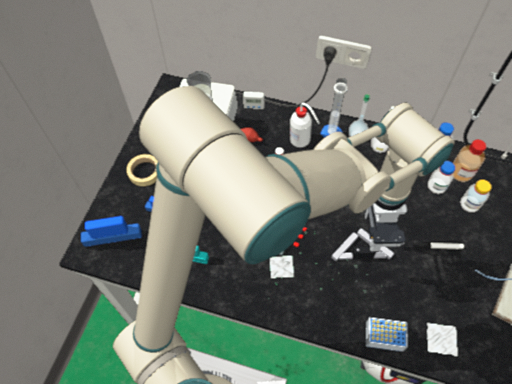

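Emit:
{"fn": "arm_command", "kwargs": {"plan": "0.055 0.001 -0.002 -0.03 0.01; 0.055 0.001 -0.002 -0.065 0.01; 0.055 0.001 -0.002 -0.1 0.01; 0.055 0.001 -0.002 -0.125 0.01; 0.055 0.001 -0.002 -0.137 0.01"}}

```text
time: 15.3
ee_pos: [519.6, -273.7, 205.9]
ee_rot: [[0.944, -0.003, -0.329], [0.329, 0.002, 0.944], [-0.002, -1.0, 0.003]]
ft_force: [-0.6, -0.5, 0.6]
gripper_width: 55.1
```

Emit:
{"fn": "arm_command", "kwargs": {"plan": "0.055 0 0 0 0; 0.055 0 0 0 0; 0.01 0 0 0 0; 0.01 0 0 0 0; 0.01 0 0 0 0", "newtons": 25}}

```text
time: 15.8
ee_pos: [520.6, -274.5, 209.3]
ee_rot: [[0.944, 0.002, -0.329], [0.329, -0.001, 0.944], [0.001, -1.0, -0.002]]
ft_force: [0.4, 0.5, -0.4]
gripper_width: 34.8
```

```bash
python3 - <<'E'
from red import *
W=viewer.camera("wrist")
o,y=pose(); print(o["time"],o["ee_pos"],y,o["gripper_width"],o["ft_force"])
cv2.imwrite("pics/w11.png",W["image"][:,:,::-1])
E
```

```text
15.85 [ 520.50292182 -274.43745744  209.01876483] 19.19729730254891 30.376590429910404 [0.27339763 0.2277802  0.15117449]
```

View pics/w11.png

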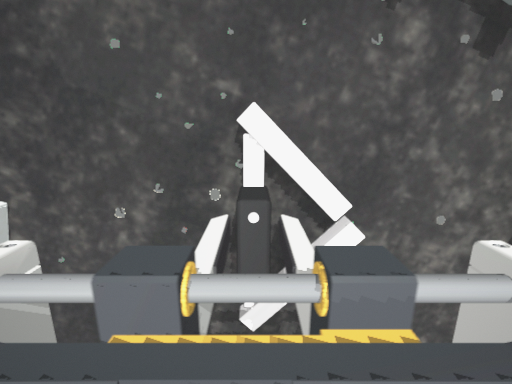

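Emit:
{"fn": "arm_command", "kwargs": {"plan": "0.01 0 0 0 0; 0.01 0 0 0 0; 0.01 0 0 0 0; 0.01 0 0 0 0; 0.01 0 0 0 0", "newtons": 50}}

```text
time: 16.35
ee_pos: [520.3, -274.4, 208.5]
ee_rot: [[0.944, 0.0, -0.329], [0.329, -0.0, 0.944], [0.0, -1.0, -0.0]]
ft_force: [-0.6, -0.2, 4.6]
gripper_width: 20.0
```

Emit:
{"fn": "arm_command", "kwargs": {"plan": "0.01 0 0 0.01 0; 0.01 0 0 0.03 0; 0.01 0 0 0.055 0; 0.01 0 0 0.075 0; 0.01 0 0 0.08 0"}}

```text
time: 16.85
ee_pos: [520.8, -274.6, 290.1]
ee_rot: [[0.944, 0.003, -0.329], [0.329, -0.002, 0.944], [0.002, -1.0, -0.003]]
ft_force: [0.4, -0.6, -3.2]
gripper_width: 19.5
```

Emit:
{"fn": "arm_command", "kwargs": {"plan": "0.01 0 0 0 0; 0.01 0 0 0 0; 0.01 0 0 0 0; 0.01 0 0 0 0; 0.01 0 0 0 0"}}

```text
time: 17.35
ee_pos: [520.2, -274.3, 287.4]
ee_rot: [[0.944, -0.001, -0.329], [0.329, 0.001, 0.944], [-0.001, -1.0, 0.001]]
ft_force: [-0.4, -1.3, -3.2]
gripper_width: 19.7
```

```bash
python3 - <<'E'
from red import *
W=viewer.camera("wrist")
o,y=pose(); print(o["time"],o["ee_pos"],y,o["gripper_width"],o["ft_force"],o["moment"])
cv2.imwrite("pics/w12.png",W["image"][:,:,::-1])
d=silhouettes("square",W)[0]
for z in(79,):
    print(d["p"],fit("square",[W],[d["mask"]],(520.5,-274.4,-.45),z))
E
```

```text
17.4 [ 520.29019188 -274.28549012  287.60972917] 19.198465800223527 19.823331429357882 [-0.45332014 -0.58849515 -2.87478869] [-0.11652957  0.07240903 -0.02877766]
0.69 (array([ 5.20024090e+02, -2.74857789e+02, -4.46843986e-01]), np.float64(0.5075428767004241))
```

View pics/w12.png

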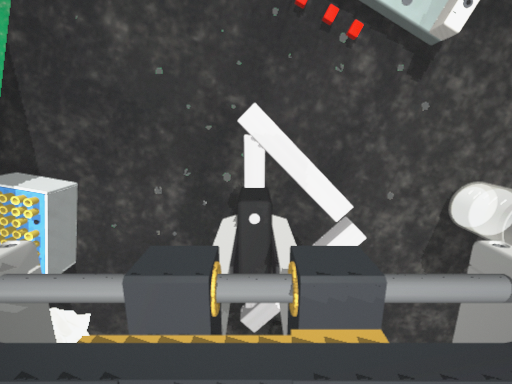

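Emit:
{"fn": "arm_command", "kwargs": {"plan": "0.01 0.003 0.028 0 0.03; 0.01 0.0065 0.056 0 0.06; 0.01 0.01 0.084 0 0.09; 0.01 0.013 0.112 0 0.12; 0.01 0.016 0.142 0 0.15"}}

```text
time: 17.95
ee_pos: [536.4, -131.5, 288.2]
ee_rot: [[0.884, 0.0, -0.467], [0.467, -0.0, 0.884], [0.0, -1.0, -0.0]]
ft_force: [-0.2, -0.8, -3.3]
gripper_width: 19.9
```

Emit:
{"fn": "arm_command", "kwargs": {"plan": "0.01 0.003 0.028 0 0.03; 0.01 0.0065 0.056 0 0.06; 0.01 0.01 0.086 0 0.09; 0.01 0.013 0.114 0 0.12; 0.01 0.016 0.1415 0 0.147"}}

```text
time: 18.45
ee_pos: [552.4, 10.4, 288.2]
ee_rot: [[0.806, 0.0, -0.592], [0.592, 0.0, 0.806], [0.0, -1.0, -0.0]]
ft_force: [0.6, 1.5, -2.9]
gripper_width: 20.1
```

Emit:
{"fn": "arm_command", "kwargs": {"plan": "0.01 0 0 -0.01 0; 0.01 0 0 -0.02 0; 0.01 0 0 -0.03 0; 0.01 0 0 -0.035 0; 0.01 0 0 -0.035 0"}}

```text
time: 18.95
ee_pos: [551.9, 8.3, 251.9]
ee_rot: [[0.808, -0.003, -0.59], [0.59, 0.0, 0.808], [-0.002, -1.0, 0.002]]
ft_force: [0.5, -0.1, -3.1]
gripper_width: 19.7
```

```bash
python3 - <<'E'
from red import *
W=viewer.camera("wrist"); W=viewer.camera("wrist")
o,y=pose(); print(o["time"],o["ee_pos"],y,o["gripper_width"],o["ft_force"],o["moment"])
cv2.imwrite("pics/w13.png",W["image"][:,:,::-1])
S=viewer.camera("scene"); cv2.imwrite("pics/s13.png",S["image"][:,:,::-1]); red(S)
E
```

```text
19.05 [552.45282978   8.4940721  253.04658434] 36.14736800660823 19.71867400689731 [ 0.04726933 -0.00634186 -2.64602908] [-0.0622137   0.05896736 -0.03663933]
[303. 228.] 31 [554. -98.] jig [  15.4 -107.7]
[300. 236.] 34 [529. -94.] jig [  -9.7 -107.4]
[296. 244.] 37 [501. -90.] jig [ -37.7 -107.7]
```

View pics/w13.png

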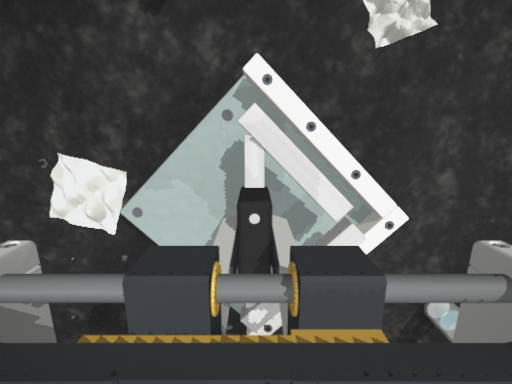

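View pics/s13.png

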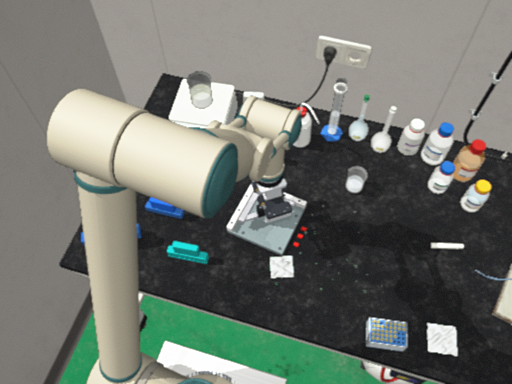

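Emit:
{"fn": "arm_command", "kwargs": {"plan": "0.01 0 0 -0.01 0; 0.01 0 0 -0.018 0; 0.01 0 0 -0.025 0; 0.01 0 0 -0.0285 0; 0.01 0 0 -0.0305 0"}}

```text
time: 19.6
ee_pos: [552.1, 9.2, 223.5]
ee_rot: [[0.807, -0.001, -0.591], [0.591, -0.0, 0.807], [-0.001, -1.0, 0.001]]
ft_force: [-6.5, -0.1, 18.4]
gripper_width: 19.7
```

Emit:
{"fn": "arm_command", "kwargs": {"plan": "0.01 0.001 0 0 0; 0.01 0.002 0.002 0 0; 0.01 0.004 0.003 0 0; 0.01 0.006 0.004 0 0; 0.01 0.007 0.005 0 0"}}

```text
time: 20.1
ee_pos: [559.6, 14.0, 223.5]
ee_rot: [[0.807, 0.001, -0.591], [0.591, -0.001, 0.807], [0.0, -1.0, -0.001]]
ft_force: [-2.6, -1.2, 6.3]
gripper_width: 19.8
```

```bash
python3 - <<'E'
from red import *
W=viewer.camera("wrist"); W=viewer.camera("wrist")
o,y=pose(); print(o["time"],o["ee_pos"],y,o["gripper_width"],o["ft_force"],o["moment"])
cv2.imwrite("pics/w14.png",W["image"][:,:,::-1])
E
```

```text
20.2 [559.74095175  14.12433589 223.53249265] 36.234004886399575 19.70749459708506 [-2.35126224 -1.58046734  6.3016521 ] [-0.22152893  0.48276279  0.01511404]
```

View pics/w14.png

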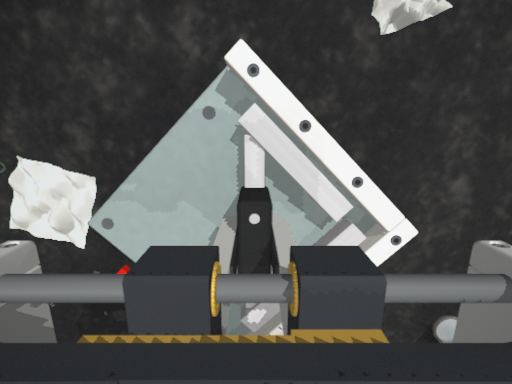

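Emit:
{"fn": "arm_command", "kwargs": {"plan": "0.01 0.001 0.001 0 0; 0.01 0.002 0.002 0 0; 0.01 0.003 0.0025 0 0; 0.01 0.004 0.003 0 0; 0.01 0.004 0.003 0 0"}}

```text
time: 20.7
ee_pos: [563.6, 17.1, 223.5]
ee_rot: [[0.807, 0.001, -0.591], [0.591, -0.001, 0.807], [0.0, -1.0, -0.001]]
ft_force: [-1.9, -1.2, 5.7]
gripper_width: 19.6
```

Emit:
{"fn": "arm_command", "kwargs": {"plan": "0.01 0.001 0.0005 0 0; 0.01 0.0015 0.001 0 0; 0.01 0.002 0.0015 0 0; 0.01 0.002 0.0015 0 0; 0.01 0.002 0.0015 0 0"}}

```text
time: 21.2
ee_pos: [565.2, 18.0, 223.5]
ee_rot: [[0.806, -0.0, -0.592], [0.592, -0.002, 0.806], [-0.001, -1.0, -0.001]]
ft_force: [-2.9, -3.4, 6.8]
gripper_width: 20.0
```

Emit:
{"fn": "arm_command", "kwargs": {"plan": "0.01 0.0005 0 0 0; 0.01 0.001 0.0005 0 0; 0.01 0.0015 0.0005 0 0; 0.01 0.002 0.001 0 0; 0.01 0.002 0.001 0 0"}}

```text
time: 21.7
ee_pos: [566.1, 18.4, 223.7]
ee_rot: [[0.806, -0.003, -0.593], [0.593, -0.004, 0.806], [-0.005, -1.0, -0.001]]
ft_force: [-7.5, -6.9, 10.7]
gripper_width: 20.0
```

```bash
cat > st.py <<'E'
from red import *
def st():
    W=viewer.camera("wrist"); F=[];M=[]
    for i in range(3):
        W=viewer.camera("wrist"); o,y=pose(); F.append(o["ft_force"]);M.append(o["moment"])
    f=np.mean(F,0); c,s=np.cos(-.153),np.sin(-.153)
    w=o["ee_pos"][:2]-[555,11]
    print(round(o["time"],2),o["ee_pos"].round(1),round(y,2),"tooljig",np.round([c*w[0]+s*w[1],-s*w[0]+c*w[1]],1),"Fjig",np.round([c*f[0]+s*f[1],-s*f[0]+c*f[1],f[2]],1),np.mean(M,0).round(2),o["gripper_width"].round(1))
    return W
E
python3 -c "
from st import *
W=st();cv2.imwrite('pics/w15.png',W['image'][:,:,::-1])"
```

```text
Traceback (most recent call last):
  File "st.py", line 8, in st
    print(round(o["time"],2),o["ee_pos"].round(1),round(y,2),"tooljig",np.round([c*w[0]+s*w[1],-s*w[0]+c*w[1]],1),"Fjig",np.round([c*f[0]+s*f[1],-s*f[0]+c*f[1],f[2]],1),np.mean(M,0).round(2),o["gripper_width"].round(1))
                                                                                                                                                                                               ^^^^^^^^^^^^^^^^^^^^^^^^
AttributeError: 'float' object has no attribute 'round'
```

```bash
sed -i 's/o\["gripper_width"\].round(1)/round(float(o["gripper_width"]),1)/' st.py
python3 -c "
from st import *
W=st();im=W['image'][:,:,::-1];cv2.imwrite('pics/w15.png',cv2.resize(im[20:250,200:450],None,fx=3,fy=2.6))"
```

```text
22.1 [566.   18.4 223.7] 36.33 tooljig [9.8 9. ] Fjig [-6.8 -8.7 10.6] [-0.88  0.92  0.18] 19.8
```

View pics/w15.png

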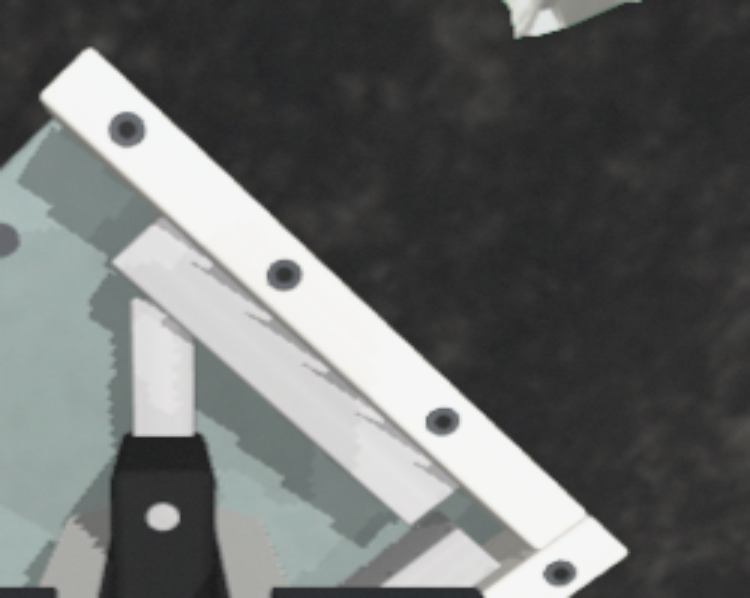

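```bash
cat > ln.py <<'E'
from st import *
def lines(W):
    g=cv2.cvtColor(W["image"],cv2.COLOR_RGB2GRAY)
    L=cv2.createLineSegmentDetector(0).detect(g)[0][:,0]
    for l in L:
        n=np.hypot(l[2]-l[0],l[3]-l[1])
        if n>25 and l[1]<250 and l[3]<250:
            out=[]
            for z in (31,35,15):
                a,b=ray(W,l[:2]-0,z)[:2],ray(W,l[2:],z)[:2]
                d=b-a; ang=np.arctan2(d[1],d[0]); ang=(ang+.153+np.pi/4)%(np.pi/2)-np.pi/4-.153
                c,s=np.cos(-.153),np.sin(-.153); m=(a+b)/2-[555,11]
                out.append((round(float(ang),3),np.round([c*m[0]+s*m[1],-s*m[0]+c*m[1]],1)))
            print(np.round(l),round(float(n)),*out)
E
python3 -c "
from ln import *
W=viewer.camera('wrist');lines(W)"
```

```text
[ 22. 234.  66. 241.] 44 (0.455, array([ -91.1, -102.2])) (0.455, array([-89.9, -98.6])) (0.455, array([ -96. , -116.9]))
[409. 232. 231.  38.] 264 (-0.149, array([ 0.4, 82.8])) (-0.149, array([-0.5, 82.2])) (-0.149, array([ 4.1, 85.3]))
[ 83. 220.  89. 177.] 43 (0.354, array([-87.1, -58. ])) (0.354, array([-86. , -55.4])) (0.354, array([-91.5, -68.6]))
[ 77. 247.  81. 218.] 29 (0.35, array([-75.8, -81.7])) (0.35, array([-75. , -78.5])) (0.35, array([-79.2, -94.4]))
[372.  36. 409.  20.] 40 (-0.573, array([-23.5, 152.2])) (-0.573, array([-23.8, 150. ])) (-0.573, array([-22., 161.]))
[231.  35. 213.  55.] 27 (-0.154, array([-86.9,  76.1])) (-0.154, array([-85.8,  75.7])) (-0.154, array([-91.3,  77.9]))
[ 86. 176.   9. 154.] 80 (0.341, array([-118.6,  -57. ])) (0.341, array([-116.7,  -54.4])) (0.341, array([-125.9,  -67.5]))
[  6. 188.   2. 224.] 37 (0.304, array([-123.7, -102.6])) (0.304, array([-121.7,  -98.9])) (0.304, array([-131.5, -117.3]))
[291. 245. 359. 245.] 69 (-0.935, array([53. , 34.6])) (-0.935, array([50.8, 35.1])) (-0.935, array([61.4, 32.6]))
[409.  22. 443.   6.] 37 (
[... 1266 characters left out ...]
.8]))
[289. 141. 264. 121.] 32 (-0.007, array([-28.1,  65. ])) (-0.007, array([-28.4,  64.8])) (-0.007, array([-27.1,  65.8]))
[308. 160. 283. 141.] 32 (0.003, array([-10.4,  65. ])) (0.003, array([-11.1,  64.8])) (0.003, array([-7.8, 65.7]))
[327. 179. 300. 160.] 33 (0.023, array([ 7., 65.])) (0.023, array([ 5.9, 64.8])) (0.023, array([11.2, 65.7]))
[342. 196. 321. 180.] 27 (0.01, array([25. , 65.1])) (0.01, array([23.5, 64.9])) (0.01, array([30.9, 65.9]))
[220. 220. 237. 195.] 30 (0.053, array([-14.6,   6.1])) (0.053, array([-15.1,   7.3])) (0.053, array([-12.3,   1.5]))
[236. 118. 215. 102.] 26 (-0.002, array([-59.9,  50.9])) (-0.002, array([-59.4,  51. ])) (-0.002, array([-61.8,  50.3]))
```

Emit:
{"fn": "arm_command", "kwargs": {"plan": "0.01 0 0 0 0.003; 0.01 0 0 0 0.006; 0.01 0 0 0 0.01; 0.01 0 0 0 0.01; 0.01 0 0 0 0.01"}}

```text
time: 22.65
ee_pos: [566.1, 18.3, 223.7]
ee_rot: [[0.801, -0.003, -0.599], [0.599, -0.003, 0.801], [-0.004, -1.0, -0.001]]
ft_force: [-8.1, -6.7, 10.4]
gripper_width: 19.4
```

```bash
python3 -c "
from ln import *
W=st();lines(W)"
```

```text
22.85 [566.1  18.3 223.7] 36.82 tooljig [9.9 8.9] Fjig [-6.4 -8.5 10.1] [-1.    0.89 -0.26] 19.8
[ 22. 232.  64. 239.] 43 (0.464, array([ -91.1, -102.3])) (0.464, array([-89.9, -98.6])) (0.464, array([ -95.9, -116.9]))
[ 83. 216.  89. 176.] 40 (0.352, array([-87.6, -57.2])) (0.352, array([-86.5, -54.6])) (0.352, array([-92.1, -67.7]))
[408. 232. 232.  38.] 262 (-0.149, array([-0.1, 82.8])) (-0.149, array([-1. , 82.2])) (-0.149, array([ 3.5, 85.3]))
[ 76. 245.  80. 217.] 29 (0.344, array([-75.8, -81.9])) (0.344, array([-74.9, -78.7])) (0.344, array([-79.1, -94.7]))
[373.  37. 411.  22.] 40 (-0.577, array([-23.6, 152.1])) (-0.577, array([-23.9, 149.9])) (-0.577, array([-22.1, 160.9]))
[233.  34. 213.  56.] 29 (-0.15, array([-86.9,  75.8])) (-0.15, array([-85.8,  75.4])) (-0.15, array([-91.3,  77.6]))
[  6. 186.   1. 223.] 38 (0.308, array([-123.5, -102.9])) (0.308, array([-121.6,  -99.2])) (0.308, array([-131.3, -117.5]))
[292. 245. 361. 245.] 69 (-0.926, array([53.5, 35.6])) (-0.926, array([51.4, 36.1])) (-0.926, array([62.1, 33.7]))
[ 86. 175.  10. 152.] 80 (0.341, array([-118.3,  -5
[... 1364 characters left out ...]
]))
[290. 141. 265. 121.] 32 (-0.009, array([-27.9,  65.1])) (-0.009, array([-28.1,  64.9])) (-0.009, array([-26.8,  65.9]))
[309. 161. 284. 141.] 32 (0.003, array([-10.2,  65.1])) (0.003, array([-10.8,  64.9])) (0.003, array([-7.5, 65.9]))
[327. 179. 300. 160.] 33 (0.021, array([ 6.7, 64.9])) (0.021, array([ 5.6, 64.7])) (0.021, array([10.9, 65.7]))
[342. 196. 321. 181.] 26 (0.008, array([24.9, 65.1])) (0.008, array([23.4, 64.9])) (0.008, array([30.9, 66. ]))
[221. 217. 236. 195.] 27 (0.058, array([-14.8,   6.9])) (0.058, array([-15.4,   8. ])) (0.058, array([-12.5,   2.3]))
[236. 118. 216. 102.] 25 (0.004, array([-59.8,  50.8])) (0.004, array([-59.3,  50.9])) (0.004, array([-61.7,  50.3]))
```

Emit:
{"fn": "arm_command", "kwargs": {"plan": "0.01 0.0005 0.0003 0 -0.002; 0.01 0.001 0.0006 0 -0.004; 0.01 0.0016 0.0009 0 -0.005; 0.01 0.0022 0.0012 0 -0.005; 0.01 0.0022 0.0012 0 -0.005"}}

```text
time: 23.35
ee_pos: [567.0, 18.8, 223.9]
ee_rot: [[0.803, -0.007, -0.597], [0.597, -0.006, 0.803], [-0.009, -1.0, -0.0]]
ft_force: [-13.3, -10.2, 14.7]
gripper_width: 19.4
```

Emit:
{"fn": "arm_command", "kwargs": {"plan": "0.01 0 0 0 0; 0.01 0 0 0 0; 0.01 0 0 0 0; 0.01 0 0 0 0; 0.01 0 0 0 0"}}

```text
time: 23.85
ee_pos: [566.9, 18.8, 223.8]
ee_rot: [[0.803, -0.007, -0.596], [0.596, -0.005, 0.803], [-0.009, -1.0, -0.0]]
ft_force: [-11.4, -10.6, 14.8]
gripper_width: 20.2
```

```bash
python3 -c "
from ln import *
W=st();lines(W);im=W['image'][:,:,::-1];cv2.imwrite('pics/w16.png',im)
S=viewer.camera('scene');cv2.imwrite('pics/s16.png',S['image'][:,:,::-1]);red(S)
print(manip.get_obs()['ee_rot'].round(4))
for d in silhouettes('scraper',S): print(d['p'],d['point'],d['mask'].sum())
" | grep -v -e '(0\.[0-6]' -e '(-0.[59]' 
```

```text
24.05 [567.   18.8 223.9] 36.62 tooljig [10.6  9.5] Fjig [-10.7 -12.1  14.8] [-1.43  1.39 -0.02] 19.5
[408. 231. 232.  38.] 262 (-0.149, array([ 0. , 82.8])) (-0.149, array([-0.9, 82.2])) (-0.149, array([ 3.6, 85.2]))
[233.  34. 213.  56.] 29 (-0.152, array([-86.9,  76.2])) (-0.152, array([-85.8,  75.8])) (-0.152, array([-91.4,  78. ]))
[214.  57. 378. 231.] 240 (-0.148, array([-7.4, 68. ])) (-0.148, array([-8.1, 67.7])) (-0.148, array([-4.5, 69. ]))
[ 31. 239.   1. 241.] 30 (-0.871, array([-103.7, -119.5])) (-0.871, array([-102.2, -115.5])) (-0.871, array([-109.7, -135.8]))
[217.  66.  85. 213.] 198 (-0.149, array([-81.2,  -1. ])) (-0.149, array([-80.3,   0.3])) (-0.149, array([-85.2,  -6.3]))
[313. 244. 351. 208.] 52 (-0.103, array([45.6, 47.4])) (-0.103, array([43.7, 47.6])) (-0.103, array([53.4, 46.5]))
[238. 121. 335. 220.] 139 (-0.15, array([-3.2, 51.8])) (-0.15, array([-4. , 51.9])) (-0.15, array([ 0.1, 51.3]))
[352. 223. 328. 244.] 32 (-0.144, array([53.3, 47.9])) (-0.144, array([51.2, 48.1])) (-0.144, array([61.8, 47.1]))
[394. 220. 362. 246.] 41 (-0.173, array([71.7, 67.2])) (-0.173, array([69.2, 67. ])) (-0.173, array([81.8, 68.1]))
[289. 141. 268. 123.] 28 (-0.029, array([-26.9,  65.3])) (-0.029, array([-27.1,  65.1])) (-0.029, array([-25.8,  66.1]))
[308. 160. 285. 142.] 29 (-0.013, array([-9.7, 65.2])) (-0.013, array([-10.4,  65. ])) (-0.013, array([-7., 66.]))
[303. 228.] 31 [554. -97.] jig [  15.7 -107.3]
[300. 236.] 35 [529. -94.] jig [  -9.7 -107.7]
[296. 244.] 37 [501. -90.] jig [ -37.7 -107.7]
[[ 8.026e-01 -7.000e-03 -5.965e-01]
 [ 5.964e-01 -5.500e-03  8.026e-01]
 [-8.900e-03 -1.000e+00 -2.000e-04]]
0.84 [185.9, 250.3] 621
0.81 [161.4, 207.0] 559
0.66 [84.7, 236.5] 194
0.43 [270.3, 228.7] 2057
```

View pics/s16.png

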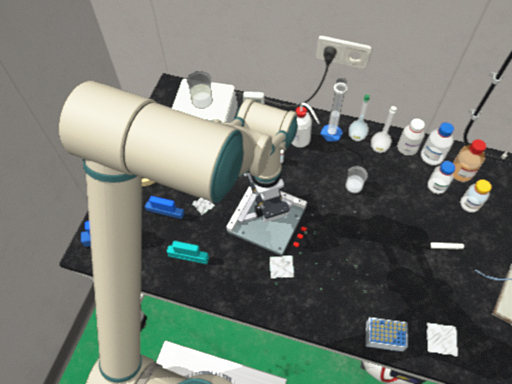

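View pics/w16.png

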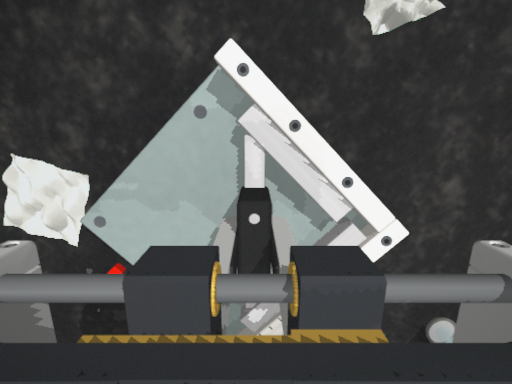

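```bash
python3 -c "
from h import *
print(manip.close_job()); o=manip.get_obs(); print(o['time'],o['ee_pos'],o['ft_force'],o['gripper_width'])"
```

```text
the job is handed in; nothing more can be done
None
the job is handed in; nothing more can be done
```

I've handed the job in at about 24 s of the allowed 64. The robot gave no verdict, and I saw no check fail. A read of the state after hand-in was refused, so these are the last readings before it.

- **Chips:** I wiped all three off the plate's open -y edge in one pass with the smaller blue scraper, still held in the grip. The last scene picture shows them on the bench, about 22 mm past the plate's edge. Nothing but the scraper was near them.
- **Scraper:** It stands released on the bench at its original spot near (489, 298) mm, clear of the plate. I saw it upright after letting go, and the network still found it there at the end.
- **Square seated:** It lies flat on the plate in the fence corner. Its edges read -0.150 rad against -0.148 to -0.149 for the fence. The inner edges of its legs sit 16 mm from the fence faces, which is the leg width.
- **Square pressed:** I left it gripped at the 50 N setting. The force on the tool was about 11 N towards the far fence and 12 N towards the left one, with roughly 15 N downward. Plate friction takes a part of that. The twisting moment was about zero, so both faces appear to bear evenly, and the tool leans about 0.01 rad.
- **Bystanders:** I went near none of them, and the beaker looks unmoved in the last picture. The tape roll and vial are partly or wholly hidden behind the arm there, so I did not check them again at the end.
- **Camera disagreement:** The three cameras differed by 2–4 mm in position. I settled the final fit by contact force and by edges measured against each other in the wrist picture.

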